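Clamp the tamper in the service vise

ROBOT

A 6-joint arm with a two-finger parallel gripper is mounted at the origin on the work surface. World frame = base frame: x ahead of the robot, y to its left, z up, the work surface at z = 0. Lengths are in mm, angles in rad, forces in N, time in s.
With the tool pointing down it reaches from about 350 to 875 mm from the base axis. Payload 4.2 kg.
Tool frame: the origin (TCP) lies midway between the tips of the shut fingers; the grasp point (between the pads) lies 19 mm behind it; y points along the fingers, z is the direction in which the jaws open and shut, and the axes are right-handed (so a half turn about y gives the same grasp; the last joint's range is limited). The gripper opens to 87 mm and grips with 3 to 60 N. Pads are 19 mm wide; open, the fingers measure 117 mm over their backs; the gripper's body (75 mm by 190 mm) begins 51 mm behind the grasp point.
Start: joints at [-1.067, 0.385, 0.008, 0, -1.194, -0.259], TCP at [151.494, -606.341, 222.55] pointing down, gripper open.
Joint ranges: [-3.14, 3.14], [-1.21, 2.06], [-1.07, 1.41], [-3.16, 2.05], [-2.99, -0.16], [-3.1, 3.1]. Speed limits (rad/s): [2.79, 2.79, 3.14, 3.14, 3.14, 3.14].

INTERFACE

Orientations are given as a 3x3 rotation matrix whose columns are the frame's x, y, z axes.
In Python, from station import * gives the robot as it stands.
- The arm moves only by the tool servo_tool, never from a script. Its arguments are lists of equal length, an entry for each row: "slide": the shift along the tool's x, y, z in cm, a list of three; "turn": the turn about the tool's y in rad. In form: {"slide": [[tx, ty, tz], ...], "turn": [turn, ...]}. A call has 1 to 20 rows; each row is the pose to reach, as a shift and turn from the pose commanded when the call began, along the tool's axes at that moment; what a row does not reach only later rows make up. A row lasts 1/8 s, in which the tool goes at most 62.5 mm and 10.7 degrees, less where a joint would pass 70% of its speed; a pose out of reach is approached as far as the arm can. A call with a gripper value outside its range is refused whole. "gripper" is the opening, from -1 (shut) to 1 (fully open), set as the call begins (left out, the last holds). The fingers move at their own pace and stop on an object; "grip_force" is the grip in N (left out, the last holds). Time passes only in rows, so rows that repeat a pose let the fingers close. It gives the time, the measured TCP pose, the force and the opening at its end, in the units of the state.
- get_obs(): the state, without advancing time (a new reading comes with each control period).
- grab_frame(name): name is "scene" or "top"; returns the picture (384x512x3 uint8, blue, green, red); there is no depth.
- camera_params(name): a dict with "fx", "fy", "cx", "cy" (pixels), "R" (3x3) and "t" (3): a world point X has camera coordinates R X + t. Camera axes: x right, y down, z forward; pixel columns grow to the right and rows downward; lengths in mm; the calibration is good to about 2 mm. A picture is of the moment at which its call begins. camera_params takes no time and is no camera call.
- job_done(): hands the job in, once; it reports no verdict.
Trained networks look in the newest picture that a camera, given by its name, has taken for a name from the list of things; names that differ only in an ending like _2 or _b are one class to them, and where a whole thing is asked for, a point or a joint stands for the part that bears it (a point fixed in the world has none). Each returns a list of dicts, best first, with "score" (0 to 1); they miss things now and then, are a little off and sometimes report something else, mostly with a low value. They report only what shows in the picture. A call takes as long as a camera call. They do not tell look-alikes from the thing itself.
- find_in(target, camera): "xyz" ([x, y, z] in mm, in world coordinates, good to about 4 mm: the middle of the surface that is visible of it).
- outline_of(target, camera): "pixels" (384x512 bool, what is visible of it).
The state is a dict: "time_s": time; "q": joint angles; "joint_velocities": joint speeds; "tau": joint torques, N m; "tcp_pos": TCP position; "orientation": TCP orientation; "ft_force": force on the tool from outside, world axes, zero at the start; "torque": the same for the moment, N m; "gripper_width": finger opening in mm.
Only numpy, scipy, OpenCV 4.12 (cv2) and the standard library are available. Lean on these libraries where they do the work, as an engineer would, in place of code of your own. Each camera call takes 0.05 s, during which the arm holds its last target. There are 200 camera calls.

TASK

Stand the coffee tamper upright on the green disc of the service vise and let go of it. Then close the jaw by pushing the star wheel's spokes round, one after another, counter-clockwise, until the tamper's base is gripped snugly against the backstop; do not force the wheel, do not push the jaw itself, leave the other things where they are, and take the hand away.

Things in the scene. Friction and masses are not known exactly. Their poses are not given: they have to be found in the camera images.
- tamper_center (a point): Centre of the loose coffee tamper, half-way up (48 mm above its foot, on its axis); z is its axis. Steel base: 58 mm diameter, 22 mm high. Then a thin neck (22 mm across), then a dark wooden handle 34 mm in diameter from 60 to 88 mm above the foot; 96 mm high in all, 0.3 to 0.55 kg. It starts upright on the counter; pick it by the handle, from above.
- tamper: The same tamper; origin at the centre of its foot (underside).
- bed_mark (a point): Centre of the green disc on the vise's bed, where to stand the tamper; on the bed's top face, 25 mm above the counter. Axes as the vise's. From the disc the tamper's base has 10 mm or more of room along y either way; 5 mm off along x is fine.
- vise: Fixed service vise, aluminium base 130 x 350 x 25 mm; origin under its middle; y points from the bed to the star wheel. At the -y end of the bed stands a steel V backstop, 27 mm above the bed; where it is set is not measured and differs by up to 12 mm between starts. The red jaw (24 mm above the bed) comes from the +y side.
- star_wheel: Level star handwheel; origin on its upright axis at mid height of the spokes, 118 mm above the counter. Hub 42 mm across, 26 mm high. Five round spokes 12 mm thick, 72 degrees apart, with 20 mm ball ends, 92 mm from axis to outside. x axis lies along the orange-ended spoke and turns with it. Turned counter-clockwise from above it closes the jaw, 16 mm per rad; 2 to 4 spokes to push.
- orange_ball (a point): Centre of the orange ball, 82 mm from the wheel's axis. Below the spokes is 90 mm of free room, save a 75 x 50 mm gearbox 43 mm below and a 34 mm post under the hub. The wheel stays where left: 0.3 N m, 5 to 8 N on a spoke at 60 mm. With the tamper against the backstop it stiffens fast: 13 to 18 N there is snug; over 25 N on the wheel damages it. Push with shut fingers, do not squeeze.
- pad: Black rubber pad, 60 x 8 x 17 mm, on the front (vise -y side) of the red jaw; origin 12.5 mm below the pad's centre, which itself is 4 mm behind the pressing face. Sprung: gives 1 mm per 20 N, up to 6 mm. Pushes the tamper's base towards the backstop.
- jaw: Red moving jaw, 85 x 22 x 24 mm, carrying the pad; origin under its middle. Geared to the star wheel; not to be pushed by hand.
- leveller: Bystander: brass coffee leveller puck, 62 mm across, 36 mm high; origin at the centre of its underside.
- dosing_cup: Bystander: small steel dosing cup, 60 mm across, 48 mm high; origin at the centre of its underside.
- pitcher: Bystander: steel milk pitcher with a handle, 84 mm across, 110 mm high; origin at the centre of its underside.
- espresso_cup: Bystander: white cup with a handle, 66 mm across, 55 mm high; origin at the centre of its underside.
- bean_jar: Bystander: amber bean jar with a black cap, 80 mm across, 130 mm high; origin at the centre of its underside.
- spray_bottle: Bystander: clear spray bottle, 56 mm across, 150 mm high; origin at the centre of its underside.
- spoon: Bystander: steel spoon, 150 mm long; origin at its middle, lies along its x axis.
Mind the look-alikes: they are no part of the job. What is shaped like the tamper but pink or red is not meant.

How it is judged:
By the outcome, as a careful person would: the job done as asked, in the order asked, and still so for the second after the job is handed in, with the robot touching nothing.
It also fails if it takes over 72 s, if anything falls off the work surface, if the arm or the gripper's body presses on something with over 40 N, if the wrist force passes 120 N, or if a joint passes its speed limit or range.

## Working session

There is one attempt and no reset: what is moved stays moved. The work goes in short steps, Python scripts to look and compute and a tool call to move; the robot and the scene stay as the last step left them, time stands still between calls to the robot, and variables do not carry over. Pictures are saved under pics/ and viewed, about 8 in all and at most 12, crops included, and the job is handed in when it is done.

Besides the shell and the picture viewer there is one more tool, called after "Request:" in YAML: its name, and indented under it one key for each argument. servo_tool: Moves the arm, as the interface text tells. Its arguments: {"type":"object","properties":{"slide":{"type":"array","items":{"type":"array","items":{"type":"number"}}},"turn":{"type":"array","items":{"type":"number"}},"gripper":{"type":"number"},"grip_force":{"type":"number"}},"required":["slide","turn"]}

```bash
ls; mkdir -p pics; python3 - <<'E'
from station import *
import cv2, numpy as np
np.set_printoptions(precision=3,suppress=True)
o=get_obs();print(o['time_s'],o['tcp_pos'],o['orientation'],o['gripper_width'],o['ft_force'])
for c in("scene","top"):
    im=grab_frame(c);cv2.imwrite(f'pics/{c}0.png',im)
    p=camera_params(c);print(c,p['fx'],p['cx'],p['cy'],np.array(p['R']).tolist(),p['t'])
    for n in("tamper","tamper_center","bed_mark","star_wheel","orange_ball","pad","jaw","vise"):
        print(n,[(np.round(d['xyz'],1).tolist(),round(d['score'],2)) for d in find_in(n,c)[:3]])
E
```

```text
pics
0.0 [ 151.333 -605.793  221.448] [[ 0.97  -0.001 -0.242]
 [ 0.242  0.002  0.97 ]
 [-0.    -1.     0.002]] 87.05563080798028 [-0.326  0.898  0.176]
scene 392.7977410823226 255.2607814393833 189.46365304319903 [[0.4978125332992826, 0.8672718976859215, -0.004705015877932334], [0.6238778999718795, -0.3618627535798533, -0.6926988620593253], [-0.6024608266242948, 0.34189881991002413, -0.72121158429916]] [-246.56  -261.79  1607.246]
tamper [([601.4, -298.3, 22.2], 0.76), ([722.1, -364.9, 26.8], 0.75), ([577.8, -3.0, 46.1], 0.6)]
tamper_center [([603.1, -301.4, 25.2], 0.89), ([551.1, -508.8, 27.0], 0.84), ([719.1, -359.6, 30.4], 0.67)]
bed_mark [([603.7, 59.3, 22.9], 0.78), ([461.3, -409.9, 33.3], 0.22)]
star_wheel []
orange_ball [([595.5, 125.6, 122.3], 0.58), ([583.3, 19.0, 44.7], 0.45)]
pad [([571.6, -3.5, 48.2], 0.51)]
jaw [([582.4, 19.7, 45.6], 0.9)]
vise [([602.0, 57.2, 28.6], 0.97)]
top 472.6406925471342 255.5953924326467 185.4774590003312 [[0.014578320525248205, -0.9998516914913105, 0.00916883812860557], [-0.9814492328778336, -0.01606195369399534, -0.19104820576766487], [0.19116714114662903, -0.006213587168246346, -0.9815378319149638]] [ -62.922  544.285 1366.407]
tamper [([586.8, -291.3, 25.0], 0.72), ([530.5, -501.3, 27.5], 0.61)]
tamper_center [([695.4, -348.0, 28.2], 0.71), ([537.7, -504.4, 25.8], 0.65), ([585.6, -294.9, 33.0], 0.55)]
bed_mark [([571.7, 51.2, 23.1], 0.67), ([642.7, 428.7, 23.1], 0.53)]
star_wheel [([585.2, 132.5, 124.6], 0.9), ([313.9, 378.7, 13.2], 0.18)]
orange_ball [([585.4, 129.6, 122.0], 0.58)]
pad [([571.8, 1.0, 46.0], 0.6)]
jaw [([571.7, 17.3, 50.2], 0.52), ([473.8, -416.8, 17.1], 0.44)]
vise [([574.5, 52.8, 23.5], 0.87), ([633.6, -452.1, 97.4], 0.4)]
```

```bash
python3 - <<'E'
import cv2
for c in("scene","top"):
    cv2.imwrite(f'pics/{c}0b.png',cv2.resize(cv2.imread(f'pics/{c}0.png'),(800,600),interpolation=cv2.INTER_CUBIC))
E
```

```text
(no output)
```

View pics/scene0b.png

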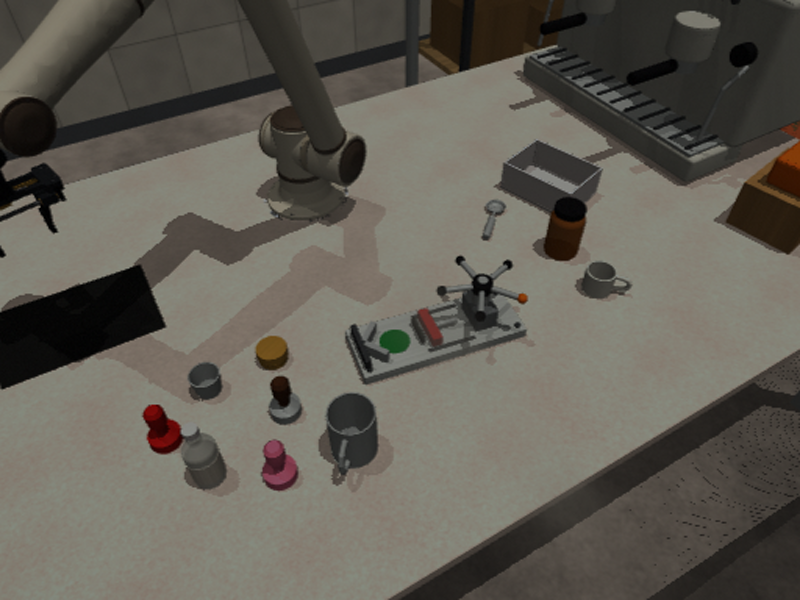

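View pics/top0b.png

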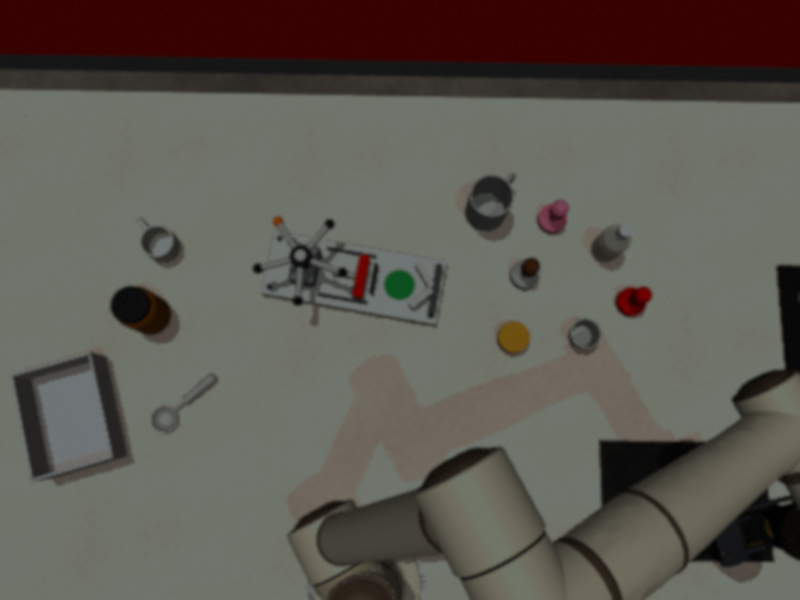

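The scene view shows the wooden-handled tamper at about (283,398), the green disc at (395,341), the hub at (483,283) and the orange ball at (522,298). In the top view the tamper base is at (524,275), the disc at (400,284), the hub at (301,257) and the orange ball at (278,221), with the other balls at (330,224), (342,271), (297,300) and (257,268). Next I'll turn these into positions.

```bash
cat > h.py <<'E'
from station import *
import cv2, numpy as np
np.set_printoptions(precision=1,suppress=True)
def cam(c):
    p=camera_params(c);return p,np.array(p['R']),np.array(p['t'])
def bp(c,uv,z):
    "pixel -> world point at height z"
    p,R,t=cam(c);d=R.T@np.array([(uv[0]-p['cx'])/p['fx'],(uv[1]-p['cy'])/p['fy'],1]);o=-R.T@t
    return o+d*(z-o[2])/d[2]
def proj(c,X):
    p,R,t=cam(c);x=R@np.array(X)+t;return np.array([p['fx']*x[0]/x[2]+p['cx'],p['fy']*x[1]/x[2]+p['cy']])
def color(im,lo,hi,near=None,r=25):
    m=cv2.inRange(cv2.cvtColor(im,cv2.COLOR_BGR2HSV),lo,hi)
    if near is not None:
        k=np.zeros_like(m);cv2.circle(k,tuple(int(v) for v in near),r,255,-1);m&=k
    ys,xs=np.nonzero(m);return np.array([xs.mean(),ys.mean()]),len(xs),m
E
python3 - <<'E'
from h import *
S=1.5625
for c,g,o,th,tb,balls,j in(("scene",(395,341),(522,298),(280,380),(285,408),[(483,280),(508,265),(460,261),(441,291),(481,317)],(430,326)),
              ("top",(400,284),(278,221),(532,266),(523,276),[(301,257),(330,224),(342,271),(297,300),(257,268)],(361,277))):
    im=cv2.imread(f'pics/{c}0.png');P=lambda a:np.array(a)/S
    uv,n,_=color(im,(45,90,30),(85,255,255),P(g));print(c,'disc',n,bp(c,uv,25))
    uv,n,_=color(im,(5,150,100),(20,255,255),P(o),8);print('orange',n,bp(c,uv,118))
    uv,n,m=color(im,(0,130,50),(6,255,255),P(j),25);print('jaw',n,bp(c,uv,45));ys,xs=np.nonzero(m)
    r=cv2.minAreaRect(np.c_[xs,ys].astype(np.float32));print([bp(c,q,49)[:2] for q in cv2.boxPoints(r)])
    print('handle top',bp(c,P(th),90),'base',bp(c,P(tb),20))
    for b in balls: print('ball',bp(c,P(b),118 if b!=balls[0] else 131))
    ms=outline_of("tamper_center",c) if 0 else []
for c in("scene","top"):
    grab_frame(c)
    for d in outline_of("tamper_center",c)[:4]:
        ys,xs=np.nonzero(d['pixels']);print(c,d['score'],len(xs),xs.mean()*S,ys.mean()*S,bp(c,(xs.mean(),ys.mean()),45))
E
```

```text
scene disc 224 [561.8 -49.4  25. ]
orange 20 [657.7 182.2 118. ]
jaw 120 [574.1  26.3  45. ]
[array([535.2,  21.6]), array([533. ,  42.4]), array([616.7,  28.2]), array([618.3,   8.4])]
handle top [ 587. -295.   90.] base [ 597.9 -300.5   20. ]
ball [592.9 134.7 131. ]
ball [572.6 212.6 118. ]
ball [513.6 134.7 118. ]
ball [566.6  54.7 118. ]
ball [661.8  82.9 118. ]
top disc 282 [561.9 -53.1  25. ]
orange 18 [661.  176.8 118. ]
jaw 188 [573.1  21.5  45. ]
[array([532.1,  38.7]), array([617.3,  24.3]), array([613.5,   3.8]), array([528.3,  18.4])]
handle top [ 587.8 -303.6   90. ] base [ 583.4 -298.7   20. ]
ball [588.1 126.6 131. ]
ball [655.2  76.9 118. ]
ball [566.   51.9 118. ]
ball [510.5 132.4 118. ]
ball [569.1 208.3 118. ]
scene 0.94 575 278.4701086956522 466.1494565217391 [ 716.  -357.4   45. ]
scene 0.71 488 283.99718237704917 402.41419057377044 [ 603.1 -300.8   45. ]
scene 0.62 573 161.7173865619546 430.2955933682373 [ 550.1 -507.8   45. ]
top 0.8 384 632.6985677083333 299.51171875 [ 535.  -505.9   45. ]
top 0.71 327 552.4130351681957 216.75745412844037 [ 698.6 -354.5   45. ]
top 0.53 293 524.8346843003412 272.141638225256 [ 585.7 -298.    45. ]
```

```bash
python3 - <<'E'
import cv2,numpy as np
a=cv2.imread('pics/scene0.png');b=cv2.imread('pics/top0.png')
x=cv2.resize(a[155:285,145:345],(800,520),interpolation=cv2.INTER_CUBIC)
cv2.imwrite('pics/c1.png',cv2.convertScaleAbs(x,alpha=1.3))
y=cv2.resize(b[110:230,150:370],(800,436),interpolation=cv2.INTER_CUBIC)
cv2.imwrite('pics/c2.png',cv2.convertScaleAbs(y,alpha=1.5))
E
```

```text
(no output)
```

View pics/c2.png

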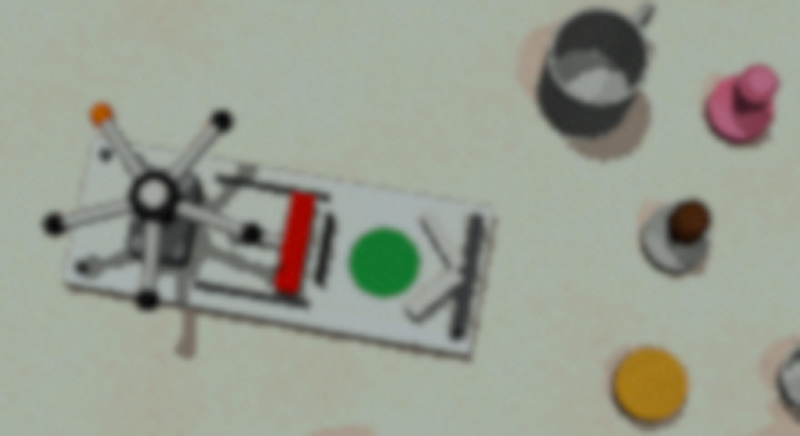

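The top crop confirms the layout: disc at (384,262), V backstop at (440,290), black pad at (327,250), hub at (154,195), tamper handle at (690,219). The vise yaw is about 10° (its y axis is about (0.17, 0.985)), the wheel hub is at (593,131) and the tamper at (588,-300). I'll move above the tamper.

Request:
servo_tool:
  slide:
    - [2, 0, 0.8]
    - [6, 0, 2.3]
    - [10.5, 0, 4]
    - [15.4, 0, 5.9]
    - [20.4, 0, 7.8]
    - [25.4, 0, 9.7]
    - [30.4, 0, 11.7]
    - [35.4, 0, 13.6]
    - [40.3, 0, 15.5]
    - [44.8, 0, 17.2]
    - [47.8, 0, 18.3]
    - [49.8, 0, 19.1]
    - [49.8, 3, 19.1]
    - [49.8, 6.5, 19.1]
    - [49.8, 9, 19.1]
    - [49.8, 9.6, 19.1]
    - [49.8, 9.6, 19.1]
  turn: [0, 0, 0, 0, 0, 0, 0, 0, 0, 0, 0, 0, 0, 0, 0, 0, 0]
  gripper: 1
  grip_force: 25

```text
time_s: 3.22
tcp_pos: [588.6, -300.5, 127.1]
orientation: [[0.97, 0.0, -0.242], [0.242, -0.0, 0.97], [0.0, -1.0, -0.001]]
ft_force: [0.6, -0.6, 0.4]
gripper_width: 86.4
```

```bash
python3 - <<'E'
from h import *
o=get_obs();print(o['time_s'],o['tcp_pos'],o['orientation'],o['ft_force'])
a=grab_frame("scene");b=grab_frame("top")
def crop(c,im,X,s=70):
    u,v=proj(c,X).astype(int);print(c,u-s,v-s);return cv2.resize(im[v-s:v+s,u-s:u+s],(400,400),interpolation=cv2.INTER_CUBIC)
cv2.imwrite('pics/c3.png',cv2.convertScaleAbs(np.hstack([crop("scene",a,(588,-300,70),40),crop("top",b,(588,-300,70),40)]),alpha=1.5))
E
```

```text
3.225 [ 588.6 -300.5  127.1] [[ 1.   0.  -0.2]
 [ 0.2 -0.   1. ]
 [ 0.  -1.  -0. ]] [ 0.6 -0.6  0.4]
scene 138 208
top 298 131
```

View pics/c3.png

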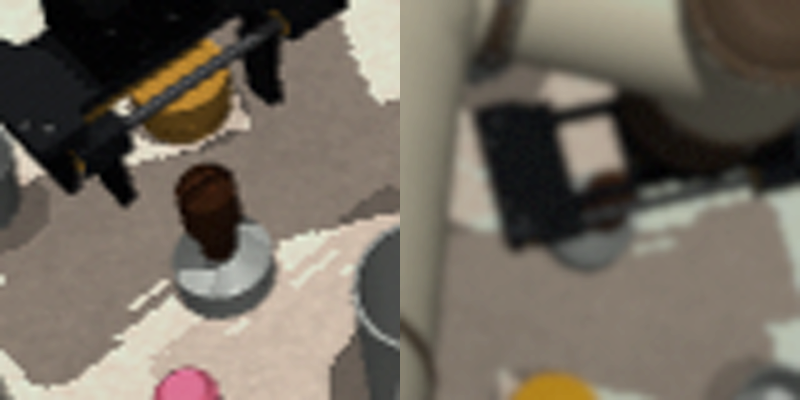

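The scene crop shows the fingertips at about (127,200) and (275,100) on either side of the handle, whose top is at (206,180). I'll check that numerically.

```bash
python3 - <<'E'
from h import *
print(proj("scene",(588.6,-300.5,127)),'seen tips mid 178.2 238')
print(bp("scene",(138+206/5,208+180/5),94), bp("scene",(138+201/5,208+150/5),127))
print(bp("scene",(138+224/5,208+262/5),22),'base top centre')
E
```

```text
[175.6 236.3] seen tips mid 178.2 238
[ 592.5 -296.7   94. ] [ 597.5 -296.5  127. ]
[ 597.6 -298.8   22. ] base top centre
```

Tool and tamper agree to within a few mm, so I'll go down and grip.

Request:
servo_tool:
  slide:
    - [0, 1.5, 0]
    - [0, 3.5, 0]
    - [0, 5.5, 0]
    - [0, 6.8, 0]
    - [0, 7.2, 0]
    - [0, 7.2, 0]
  turn: [0, 0, 0, 0, 0, 0]

```text
time_s: 4.08
tcp_pos: [588.6, -300.4, 54.7]
orientation: [[0.97, 0.0, -0.243], [0.243, -0.0, 0.97], [0.0, -1.0, -0.0]]
ft_force: [1.1, 1.0, 0.4]
gripper_width: 87.2
```

Request:
servo_tool:
  slide:
    - [0, 0, 0]
    - [0, 0, 0]
    - [0, 0, 0]
    - [0, 0, 0]
    - [0, 0, 0]
    - [0, 0, 0]
    - [0, 0, 0]
    - [0, 0, 0]
  turn: [0, 0, 0, 0, 0, 0, 0, 0]
  gripper: -1
  grip_force: 30

```text
time_s: 5.08
tcp_pos: [588.7, -300.7, 54.8]
orientation: [[0.97, 0.001, -0.242], [0.242, -0.001, 0.97], [0.001, -1.0, -0.001]]
ft_force: [1.3, -1.5, 0.0]
gripper_width: 32.7
```

Request:
servo_tool:
  slide:
    - [0, -1, 0]
    - [0, -3.5, 0]
    - [0, -7, 0]
    - [0, -10.5, 0]
    - [0, -12.5, 0.5]
    - [0.4, -13, 3]
    - [0.8, -13, 6]
    - [1.2, -13, 9]
    - [1.6, -13, 12]
    - [2.1, -13, 15]
    - [2.5, -13, 18]
    - [2.9, -13, 21]
    - [3.2, -13, 23]
    - [3.4, -13, 24.4]
    - [3.45, -13, 24.9]
    - [3.45, -12, 24.9]
    - [3.45, -9.5, 24.9]
    - [3.45, -7, 24.9]
    - [3.45, -6, 24.9]
    - [3.45, -6, 24.9]
  turn: [0, 0, 0, 0, 0, 0, 0, 0, 0, 0, 0, 0, 0, 0, 0, 0, 0, 0, 0, 0]

```text
time_s: 7.58
tcp_pos: [561.2, -51.0, 113.8]
orientation: [[0.97, -0.002, -0.242], [0.242, -0.001, 0.97], [-0.002, -1.0, -0.0]]
ft_force: [0.5, -0.7, -3.5]
gripper_width: 32.7
```

```bash
python3 - <<'E'
from h import *
o=get_obs();print(o['time_s'],o['tcp_pos'],o['gripper_width'],o['ft_force'])
a=grab_frame("scene");b=grab_frame("top")
def crop(c,im,X,s=70):
    u,v=proj(c,X).astype(int);print(c,u-s,v-s);return cv2.resize(im[v-s:v+s,u-s:u+s],(400,400),interpolation=cv2.INTER_CUBIC)
cv2.imwrite('pics/c4.png',cv2.convertScaleAbs(np.hstack([crop("scene",a,(565,-50,60),40),crop("top",b,(565,-40,60),50)]),alpha=1.5))
E
```

```text
7.575 [561.2 -51.  113.8] 32.670817246234385 [ 0.5 -0.7 -3.5]
scene 212 171
top 200 128
```

View pics/c4.png

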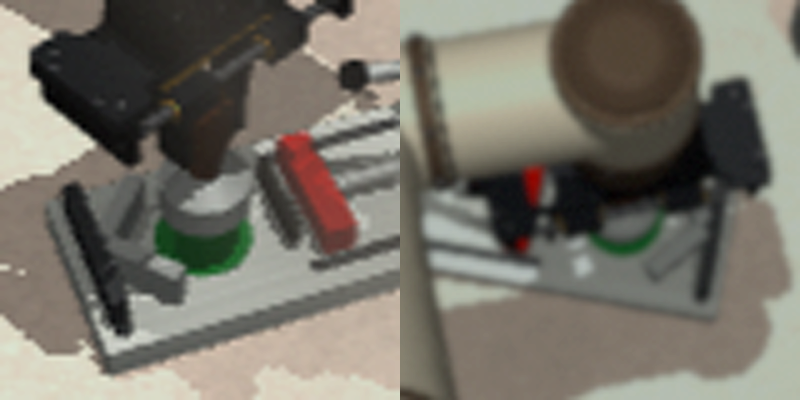

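The tamper hangs upright over the disc: in the scene crop the base spans x from 160 to 252 at row 205, and green shows around it. I'll compare the base with the disc in the same camera.

```bash
python3 - <<'E'
from h import *
print(bp("scene",(212+206/5,171+198/5),59),'foot centre seen; tcp 561.2 -51.0; disc seen in scene 561.8 -49.4')
print(bp("scene",(212+208/5,171+175/5),81),'base top centre')
E
```

```text
[562.9 -45.8  59. ] foot centre seen; tcp 561.2 -51.0; disc seen in scene 561.8 -49.4
[564.1 -44.9  81. ] base top centre
```

Request:
servo_tool:
  slide:
    - [0, 0.8, -0.1]
    - [0, 2, -0.2]
    - [0, 2.8, -0.2]
    - [0, 3.1, -0.2]
    - [0, 3.3, -0.2]
    - [0, 3.4, -0.2]
    - [0, 3.4, -0.2]
  turn: [0, 0, 0, 0, 0, 0, 0]

```text
time_s: 8.55
tcp_pos: [562.1, -52.3, 80.7]
orientation: [[0.97, 0.0, -0.242], [0.242, 0.0, 0.97], [0.0, -1.0, -0.0]]
ft_force: [-0.8, -0.1, -3.9]
gripper_width: 32.9
```

Request:
servo_tool:
  slide:
    - [0, 0.05, 0]
    - [0, 0.1, 0]
    - [0, 0.1, 0]
    - [0, 0.1, 0]
  turn: [0, 0, 0, 0]

```text
time_s: 9.05
tcp_pos: [562.1, -52.3, 79.8]
orientation: [[0.97, 0.0, -0.242], [0.242, -0.0, 0.97], [0.0, -1.0, -0.0]]
ft_force: [-0.2, -1.0, -1.5]
gripper_width: 33.0
```

Request:
servo_tool:
  slide:
    - [0, 0.03, 0]
    - [0, 0.03, 0]
  turn: [0, 0]

```text
time_s: 9.3
tcp_pos: [562.2, -52.4, 79.7]
orientation: [[0.97, 0.001, -0.243], [0.243, -0.0, 0.97], [0.001, -1.0, -0.0]]
ft_force: [-0.6, -0.0, 0.3]
gripper_width: 32.7
```

Request:
servo_tool:
  slide:
    - [0, 0, 0]
    - [0, 0, 0]
    - [0, 0, 0]
    - [0, 0, 0]
    - [0, 0, 0]
    - [0, 0, 0]
    - [0, -1.5, 0]
    - [0, -4, 0]
    - [0, -7, 0]
    - [0, -10, 0]
    - [0, -12, 0]
    - [0, -12.5, 0]
  turn: [0, 0, 0, 0, 0, 0, 0, 0, 0, 0, 0, 0]
  gripper: 0.6

```text
time_s: 10.8
tcp_pos: [562.9, -52.3, 206.8]
orientation: [[0.97, 0.004, -0.242], [0.242, 0.001, 0.97], [0.004, -1.0, -0.001]]
ft_force: [-0.3, 0.0, 0.1]
gripper_width: 69.8
```

The tamper is released and standing. Next I'll plan the wheel pushes: finger at r=60 mm behind the 251° spoke, turning with the wheel.

```bash
cat >> h.py <<'E'
HUB=np.array([593.4,131.3])
def plan(rows):
    "rows of (spoke angle deg, gap behind spoke axis mm, z): slide cm, turn rad"
    o=get_obs();p=np.array(o['tcp_pos']);R=np.array(o['orientation']);y0=np.arctan2(R[1,0],R[0,0])
    for ph,g,z in rows:
        a=np.radians(ph);u=np.array([np.cos(a),np.sin(a)]);t=np.array([-u[1],u[0]])
        X=np.r_[HUB+60*u-g*t,z];d=R.T@(X-p)/10
        tu=-(np.arctan2(t[1],t[0])-y0);tu=(tu+np.pi)%(2*np.pi)-np.pi
        print(np.round(d,2).tolist(),round(tu,3),end='; ')
    print()
E
python3 - <<'E'
from h import *
o=get_obs();print(o['time_s'],o['q'])
plan([(251,30,206),(251,30,92)])
b=grab_frame("top");a=grab_frame("scene")
cv2.imwrite('pics/c5.png',cv2.convertScaleAbs(np.hstack([cv2.resize(a[150:250,200:350],(480,320),interpolation=cv2.INTER_CUBIC),cv2.resize(b[120:220,150:250],(320,320),interpolation=cv2.INTER_CUBIC)]),alpha=1.4))
E
```

```text
10.8 [ 0.2  0.3 -0.2  0.  -1.1 -1.5]
[1.63, 0.08, 13.67] 0.577; [1.58, 11.48, 13.68] 0.577;
```

View pics/c5.png

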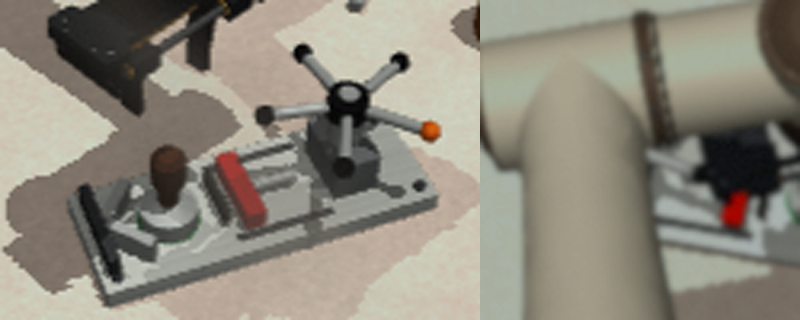

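The scene crop shows the tamper upright on the disc at (165,200), the red jaw at (240,190), the hub at (348,100), and the spoke to push first with its ball at (265,115). I'll go to the insertion point with shut fingers.

Request:
servo_tool:
  slide:
    - [0.2, 0, 1]
    - [0.4, 0, 3]
    - [0.7, 0, 6]
    - [1, 0, 9]
    - [1.4, 0, 12]
    - [1.6, 0, 13.4]
    - [1.6, 0.2, 13.7]
    - [1.6, 1, 13.7]
    - [1.6, 3, 13.7]
    - [1.6, 6, 13.7]
    - [1.6, 9, 13.7]
    - [1.6, 11, 13.7]
    - [1.6, 11.4, 13.7]
    - [1.6, 11.4, 13.7]
  turn: [0.05, 0.15, 0.28, 0.4, 0.52, 0.577, 0.577, 0.577, 0.577, 0.577, 0.577, 0.577, 0.577, 0.577]
  gripper: -1
  grip_force: 20

```text
time_s: 12.65
tcp_pos: [544.5, 84.0, 90.2]
orientation: [[0.945, -0.0, 0.326], [-0.326, -0.0, 0.945], [-0.0, -1.0, -0.0]]
ft_force: [-0.4, -0.8, 1.0]
gripper_width: 0.5
```

```bash
python3 - <<'E'
from h import *
plan([(251,g,92) for g in (24,20,17,15)]+[(251+d,15,92) for d in range(2,21,3)])
E
```

```text
[0.69, -0.18, 0.07] -0.001; [1.09, -0.18, 0.07] -0.001; [1.39, -0.18, 0.07] -0.001; [1.59, -0.18, 0.07] -0.001; [1.8, -0.18, 0.02] -0.036; [2.11, -0.18, -0.04] -0.088; [2.43, -0.18, -0.08] -0.14; [2.76, -0.18, -0.11] -0.193; [3.08, -0.18, -0.12] -0.245; [3.4, -0.18, -0.11] -0.298; [3.73, -0.18, -0.08] -0.35;
```

Request:
servo_tool:
  slide:
    - [0.5, 0, 0]
    - [0.9, 0, 0.05]
    - [1.2, 0, 0.05]
    - [1.5, 0, 0.05]
    - [1.8, 0, 0]
    - [2.1, 0, -0.05]
    - [2.4, 0, -0.1]
    - [2.75, 0, -0.1]
    - [3.1, 0, -0.1]
    - [3.4, 0, -0.1]
    - [3.7, 0, -0.1]
  turn: [0, 0, 0, 0, -0.035, -0.09, -0.14, -0.19, -0.245, -0.3, -0.35]

```text
time_s: 14.02
tcp_pos: [577.3, 71.0, 90.3]
orientation: [[1.0, -0.004, -0.019], [0.019, -0.001, 1.0], [-0.004, -1.0, -0.001]]
ft_force: [-6.3, 0.7, 4.4]
gripper_width: 0.8
```

```bash
python3 - <<'E'
from h import *
o=get_obs();p=np.array(o['tcp_pos'])[:2]-HUB;print(p,np.linalg.norm(p),np.degrees(np.arctan2(p[1],p[0]))%360,o['torque'],o['ft_force'])
plan([(271+d,15,90) for d in range(3,46,3)])
E
```

```text
[-16.1 -60.3] 62.38854577800009 255.03767529533891 [ 0.2  1.3 -0. ] [-6.3  0.7  4.4]
[0.53, 0.03, -0.07] -0.051; [0.85, 0.03, -0.13] -0.103; [1.17, 0.03, -0.16] -0.155; [1.5, 0.03, -0.19] -0.208; [1.82, 0.03, -0.19] -0.26; [2.14, 0.03, -0.18] -0.312; [2.47, 0.02, -0.15] -0.365; [2.79, 0.02, -0.1] -0.417; [3.1, 0.02, -0.03] -0.469; [3.42, 0.02, 0.05] -0.522; [3.73, 0.02, 0.14] -0.574; [4.03, 0.02, 0.26] -0.626; [4.33, 0.02, 0.38] -0.679; [4.62, 0.02, 0.53] -0.731; [4.9, 0.01, 0.69] -0.784;
```

Contact shows 6.3 N, the expected wheel friction. I'll carry on round the arc.

Request:
servo_tool:
  slide:
    - [0.3, 0, -0.05]
    - [0.65, 0, -0.1]
    - [0.97, 0, -0.15]
    - [1.3, 0, -0.2]
    - [1.6, 0, -0.2]
    - [1.95, 0, -0.2]
    - [2.25, 0, -0.15]
    - [2.6, 0, -0.1]
    - [2.9, 0, -0.05]
    - [3.2, 0, 0.05]
    - [3.5, 0, 0.15]
    - [3.8, 0, 0.25]
    - [4.1, 0, 0.4]
    - [4.4, 0, 0.55]
    - [4.7, 0, 0.7]
  turn: [-0.05, -0.1, -0.155, -0.21, -0.26, -0.31, -0.365, -0.42, -0.47, -0.52, -0.575, -0.63, -0.68, -0.73, -0.785]

```text
time_s: 15.9
tcp_pos: [624.1, 77.2, 90.3]
orientation: [[0.694, -0.005, -0.72], [0.72, -0.003, 0.694], [-0.006, -1.0, 0.001]]
ft_force: [-4.4, -5.0, 3.3]
gripper_width: 0.4
```

```bash
python3 - <<'E'
from h import *
o=get_obs();p=np.array(o['tcp_pos'])[:2]-HUB;print(p,np.linalg.norm(p),np.degrees(np.arctan2(p[1],p[0]))%360,o['torque'],o['ft_force'])
plan([(316+d,15,90) for d in range(3,16,3)])
a=grab_frame("scene")
uv,n,m=color(a,(0,130,50),(6,255,255),(275,208),30);print('jaw',bp("scene",uv,45),n)
uv,n,m=color(a,(5,150,100),(20,255,255),(310,175),60);print('orange',bp("scene",uv,118),n)
b=grab_frame("top")
cv2.imwrite('pics/c6.png',cv2.convertScaleAbs(np.hstack([cv2.resize(a[150:250,200:350],(480,320),interpolation=cv2.INTER_CUBIC),cv2.resize(b[120:220,150:250],(320,320),interpolation=cv2.INTER_CUBIC)]),alpha=1.4))
E
```

```text
[ 30.7 -54.1] 62.2092576849137 299.5631453374926 [-1.3  1.1  0.1] [-4.4 -5.   3.3]
[0.58, 0.03, -0.1] -0.051; [0.9, 0.03, -0.16] -0.104; [1.22, 0.02, -0.2] -0.156; [1.54, 0.02, -0.22] -0.208; [1.86, 0.02, -0.22] -0.261; 
jaw [585.9  -0.2  45. ] 16
orange [575.2 218.  118. ] 18
```

View pics/c6.png

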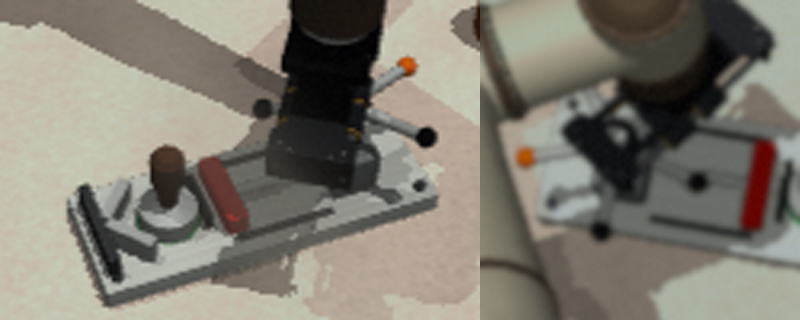

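The first spoke has turned the wheel about 66°. The scene crop has the orange ball at (407,66) and the jaw at (222,195), now almost at the tamper. I'll back off, lift, and go behind the next spoke, now at about 245°.

```bash
python3 - <<'E'
from h import *
plan([(316,27,90),(316,27,155),(245,30,155),(245,30,90)])
E
```

```text
[-0.98, 0.03, -0.03] 0.0; [-1.01, -6.47, -0.03] 0.0; [-4.96, -6.44, 6.86] 1.239; [-4.93, 0.06, 6.85] 1.239;
```

Request:
servo_tool:
  slide:
    - [-0.6, 0, 0]
    - [-1.2, 0, 0]
    - [-1.2, -2, 0]
    - [-1.2, -5, 0]
    - [-1.2, -6.5, 0]
    - [-1.6, -6.6, 0.7]
    - [-2.2, -6.6, 1.8]
    - [-2.9, -6.6, 3]
    - [-3.6, -6.6, 4.2]
    - [-4.3, -6.6, 5.4]
    - [-4.8, -6.6, 6.4]
    - [-5.1, -6.5, 6.85]
    - [-5.1, -6.5, 6.85]
    - [-5.1, -5, 6.85]
    - [-5.1, -2.5, 6.85]
    - [-5.1, -0.5, 6.85]
    - [-5.1, 0, 6.85]
    - [-5.1, 0, 6.85]
  turn: [0, 0, 0, 0, 0, 0.12, 0.3, 0.48, 0.66, 0.84, 1.02, 1.18, 1.24, 1.24, 1.24, 1.24, 1.24, 1.24]

```text
time_s: 18.25
tcp_pos: [541.0, 90.1, 89.7]
orientation: [[0.906, -0.001, 0.423], [-0.423, -0.001, 0.906], [-0.001, -1.0, -0.001]]
ft_force: [-0.5, -0.5, 0.4]
gripper_width: 0.6
```

```bash
python3 - <<'E'
from h import *
o=get_obs();print(o['ft_force'],o['tcp_pos'])
plan([(245,g,90) for g in (24,20,17,15)]+[(245+d,15,90) for d in range(2,27,3)])
E
```

```text
[-0.5 -0.5  0.4] [541.   90.1  89.7]
[0.61, -0.03, -0.05] -0.0; [1.01, -0.03, -0.05] -0.0; [1.31, -0.03, -0.05] -0.0; [1.51, -0.03, -0.05] -0.0; [1.72, -0.03, -0.09] -0.035; [2.04, -0.03, -0.15] -0.088; [2.36, -0.03, -0.2] -0.14; [2.68, -0.03, -0.22] -0.192; [3.01, -0.03, -0.23] -0.245; [3.33, -0.03, -0.22] -0.297; [3.65, -0.03, -0.2] -0.349; [3.97, -0.03, -0.15] -0.402; [4.29, -0.03, -0.1] -0.454;
```

Request:
servo_tool:
  slide:
    - [0.5, 0, 0]
    - [0.9, 0, -0.05]
    - [1.2, 0, -0.05]
    - [1.5, 0, -0.05]
    - [1.75, 0, -0.1]
    - [2.05, 0, -0.15]
    - [2.35, 0, -0.2]
    - [2.7, 0, -0.2]
    - [3, 0, -0.2]
    - [3.35, 0, -0.2]
    - [3.65, 0, -0.2]
  turn: [0, 0, 0, 0, -0.035, -0.09, -0.14, -0.19, -0.245, -0.3, -0.35]

```text
time_s: 19.62
tcp_pos: [571.7, 72.8, 90.5]
orientation: [[0.996, -0.004, 0.086], [-0.086, -0.0, 0.996], [-0.004, -1.0, -0.001]]
ft_force: [-4.9, 1.6, 5.2]
gripper_width: 0.3
```

```bash
python3 - <<'E'
from h import *
o=get_obs();p=np.array(o['tcp_pos'])[:2]-HUB;print(np.linalg.norm(p),np.degrees(np.arctan2(p[1],p[0]))%360)
plan([(265+d,15,90) for d in range(3,31,3)])
a=grab_frame("scene")
uv,n,m=color(a,(5,150,100),(20,255,255),(310,175),60);print('orange',bp("scene",uv,118),n)
cv2.imwrite('pics/c7.png',cv2.convertScaleAbs(cv2.resize(a[170:250,205:305],(800,640),interpolation=cv2.INTER_CUBIC)[:600],alpha=1.4))
E
```

```text
62.41224375462822 249.63668941653793
[0.47, 0.05, -0.05] -0.051; [0.79, 0.04, -0.11] -0.103; [1.11, 0.04, -0.14] -0.155; [1.43, 0.04, -0.16] -0.208; [1.76, 0.04, -0.17] -0.26; [2.08, 0.04, -0.16] -0.313; [2.4, 0.04, -0.12] -0.365; [2.72, 0.04, -0.08] -0.417; [3.04, 0.04, -0.01] -0.47; [3.35, 0.04, 0.07] -0.522; 
orange [nan nan nan] 0h.py:16: RuntimeWarning: Mean of empty slice.
  ys,xs=np.nonzero(m);return np.array([xs.mean(),ys.mean()]),len(xs),m
  ret = ret.dtype.type(ret / rcount)
```

View pics/c7.png

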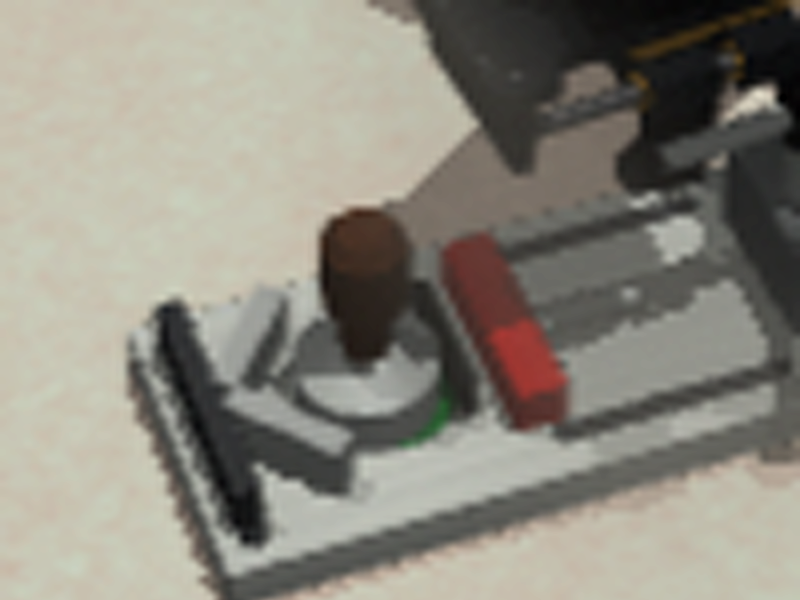

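The crop shows the pad against the tamper base and the base a few mm short of the V arms at (255,340) and (300,430). From here I'll take small steps and watch the force (now about 5 N).

Request:
servo_tool:
  slide:
    - [0.3, 0, -0.05]
    - [0.6, 0, -0.1]
    - [0.6, 0, -0.1]
  turn: [-0.05, -0.1, -0.1]

```text
time_s: 20.05
tcp_pos: [577.7, 70.9, 90.4]
orientation: [[1.0, -0.003, -0.012], [0.012, -0.001, 1.0], [-0.003, -1.0, -0.001]]
ft_force: [-4.9, -0.2, 5.2]
gripper_width: 0.4
```

Request:
servo_tool:
  slide:
    - [0.16, 0, -0.02]
    - [0.32, 0, -0.04]
    - [0.32, 0, -0.04]
  turn: [-0.026, -0.052, -0.052]

```text
time_s: 20.42
tcp_pos: [580.6, 70.2, 90.3]
orientation: [[0.998, -0.004, -0.064], [0.064, -0.001, 0.998], [-0.004, -1.0, -0.001]]
ft_force: [-5.6, -1.0, 4.5]
gripper_width: 0.6
```

Request:
servo_tool:
  slide:
    - [0.16, 0, -0.02]
    - [0.32, 0, -0.04]
    - [0.32, 0, -0.04]
  turn: [-0.026, -0.052, -0.052]

```text
time_s: 20.8
tcp_pos: [583.7, 69.7, 90.3]
orientation: [[0.993, -0.005, -0.116], [0.116, -0.002, 0.993], [-0.005, -1.0, -0.001]]
ft_force: [-5.1, -1.6, 4.0]
gripper_width: 0.5
```

Request:
servo_tool:
  slide:
    - [0.16, 0, -0.02]
    - [0.32, 0, -0.04]
    - [0.32, 0, -0.04]
  turn: [-0.026, -0.052, -0.052]

```text
time_s: 21.18
tcp_pos: [586.8, 69.3, 90.3]
orientation: [[0.986, -0.005, -0.167], [0.167, -0.002, 0.986], [-0.005, -1.0, -0.002]]
ft_force: [-4.6, -2.2, 4.9]
gripper_width: 0.3
```

Request:
servo_tool:
  slide:
    - [0.16, 0, -0.02]
    - [0.32, 0, -0.04]
    - [0.32, 0, -0.04]
  turn: [-0.026, -0.052, -0.052]

```text
time_s: 21.55
tcp_pos: [589.9, 69.1, 90.2]
orientation: [[0.976, -0.005, -0.218], [0.218, -0.003, 0.976], [-0.006, -1.0, -0.002]]
ft_force: [-4.9, -3.4, 4.1]
gripper_width: 0.6
```

Request:
servo_tool:
  slide:
    - [0.16, 0, -0.02]
    - [0.32, 0, -0.04]
    - [0.32, 0, -0.04]
  turn: [-0.026, -0.052, -0.052]

```text
time_s: 21.92
tcp_pos: [593.1, 69.1, 90.1]
orientation: [[0.963, -0.006, -0.268], [0.268, -0.003, 0.963], [-0.006, -1.0, -0.002]]
ft_force: [-4.6, -4.8, 4.4]
gripper_width: 0.4
```

Request:
servo_tool:
  slide:
    - [0.16, 0, -0.02]
    - [0.32, 0, -0.04]
    - [0.32, 0, -0.04]
  turn: [-0.026, -0.052, -0.052]

```text
time_s: 22.3
tcp_pos: [596.3, 69.3, 90.0]
orientation: [[0.948, -0.006, -0.318], [0.318, -0.004, 0.948], [-0.007, -1.0, -0.002]]
ft_force: [-4.4, -6.0, 4.4]
gripper_width: 0.4
```

Request:
servo_tool:
  slide:
    - [0.16, 0, -0.05]
    - [0.31, 0, -0.09]
    - [0.31, 0, -0.09]
  turn: [-0.026, -0.052, -0.052]

```text
time_s: 22.68
tcp_pos: [599.5, 69.6, 90.0]
orientation: [[0.93, -0.006, -0.367], [0.367, -0.003, 0.93], [-0.006, -1.0, -0.001]]
ft_force: [-4.3, -5.0, 3.5]
gripper_width: 0.5
```

Request:
servo_tool:
  slide:
    - [0.16, 0, -0.05]
    - [0.31, 0, -0.09]
    - [0.31, 0, -0.09]
  turn: [-0.026, -0.052, -0.052]

```text
time_s: 23.05
tcp_pos: [602.8, 70.0, 90.0]
orientation: [[0.91, -0.006, -0.415], [0.415, -0.003, 0.91], [-0.006, -1.0, -0.001]]
ft_force: [-4.8, -5.0, 2.9]
gripper_width: 0.7
```

```bash
python3 - <<'E'
from h import *
o=get_obs();p=np.array(o['tcp_pos'])[:2]-HUB;R=np.array(o['orientation']);print(np.linalg.norm(p),np.degrees(np.arctan2(p[1],p[0]))%360,'tool-frame force',R.T@np.array(o['ft_force']))
a=grab_frame("scene")
cv2.imwrite('pics/c8.png',cv2.convertScaleAbs(cv2.resize(a[170:250,205:305],(800,640),interpolation=cv2.INTER_CUBIC)[:600],alpha=1.4))
E
```

```text
61.97544734785634 278.68578958628 tool-frame force [-6.4 -2.9 -2.6]
```

View pics/c8.png

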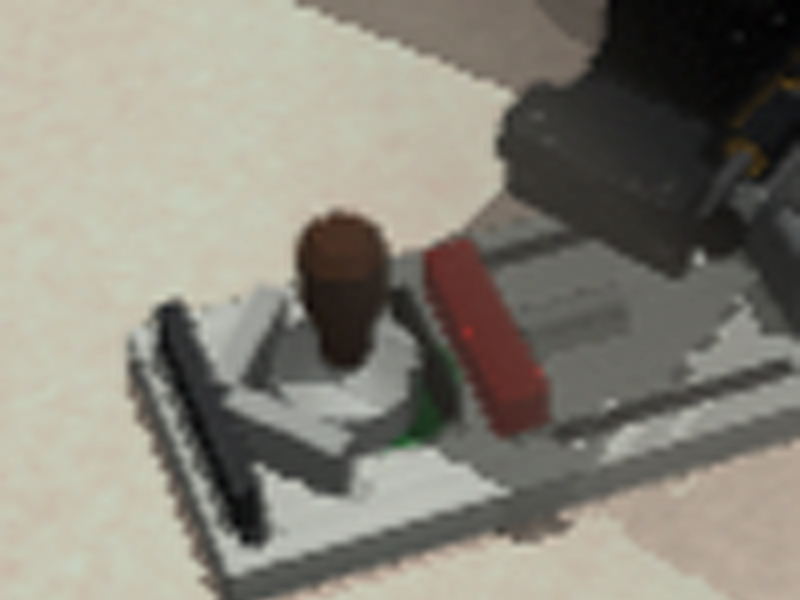

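The tamper has slid about 8 mm further (handle top now at (343,240)) and sits deep in the V. Drag is still 6.4 N, so I'll keep going in small steps.

Request:
servo_tool:
  slide:
    - [0.16, 0, -0.05]
    - [0.31, 0, -0.09]
    - [0.31, 0, -0.09]
  turn: [-0.026, -0.052, -0.052]

```text
time_s: 23.48
tcp_pos: [606.0, 70.6, 90.0]
orientation: [[0.887, -0.005, -0.462], [0.462, -0.003, 0.887], [-0.006, -1.0, -0.0]]
ft_force: [-4.4, -4.0, 3.2]
gripper_width: 0.3
```

Request:
servo_tool:
  slide:
    - [0.16, 0, -0.05]
    - [0.31, 0, -0.09]
    - [0.31, 0, -0.09]
  turn: [-0.026, -0.052, -0.052]

```text
time_s: 23.85
tcp_pos: [609.1, 71.4, 90.0]
orientation: [[0.862, -0.005, -0.507], [0.507, -0.003, 0.862], [-0.006, -1.0, 0.0]]
ft_force: [-4.9, -4.8, 2.9]
gripper_width: 0.2
```

Request:
servo_tool:
  slide:
    - [0.16, 0, -0.05]
    - [0.31, 0, -0.09]
    - [0.31, 0, -0.09]
  turn: [-0.026, -0.052, -0.052]

```text
time_s: 24.22
tcp_pos: [612.2, 72.3, 90.0]
orientation: [[0.834, -0.005, -0.551], [0.551, -0.003, 0.834], [-0.006, -1.0, 0.001]]
ft_force: [-4.6, -4.0, 2.4]
gripper_width: 0.7
```

Request:
servo_tool:
  slide:
    - [0.16, 0, -0.05]
    - [0.31, 0, -0.09]
    - [0.31, 0, -0.09]
  turn: [-0.026, -0.052, -0.052]

```text
time_s: 24.6
tcp_pos: [615.3, 73.3, 90.0]
orientation: [[0.804, -0.006, -0.594], [0.594, -0.003, 0.804], [-0.006, -1.0, 0.001]]
ft_force: [-5.4, -3.2, 2.7]
gripper_width: 0.4
```

Request:
servo_tool:
  slide:
    - [0.16, 0, -0.05]
    - [0.31, 0, -0.09]
    - [0.31, 0, -0.09]
  turn: [-0.026, -0.052, -0.052]

```text
time_s: 24.98
tcp_pos: [618.1, 74.4, 89.9]
orientation: [[0.773, -0.006, -0.635], [0.635, -0.003, 0.773], [-0.006, -1.0, 0.002]]
ft_force: [-5.9, -1.9, 3.2]
gripper_width: 0.3
```

Request:
servo_tool:
  slide:
    - [0.16, 0, -0.05]
    - [0.31, 0, -0.09]
    - [0.31, 0, -0.09]
  turn: [-0.026, -0.052, -0.052]

```text
time_s: 25.35
tcp_pos: [620.4, 75.4, 90.0]
orientation: [[0.739, -0.007, -0.674], [0.674, -0.003, 0.739], [-0.008, -1.0, 0.003]]
ft_force: [-6.3, -4.0, 3.7]
gripper_width: 0.1
```

Request:
servo_tool:
  slide:
    - [0.1, 0, -0.03]
    - [0.2, 0, -0.06]
    - [0.2, 0, -0.06]
  turn: [-0.017, -0.035, -0.035]

```text
time_s: 25.72
tcp_pos: [621.8, 75.9, 89.9]
orientation: [[0.715, -0.009, -0.699], [0.699, -0.004, 0.715], [-0.009, -1.0, 0.003]]
ft_force: [-7.8, -4.6, 5.3]
gripper_width: 0.4
```

Request:
servo_tool:
  slide:
    - [0.1, 0, -0.03]
    - [0.2, 0, -0.06]
    - [0.2, 0, -0.06]
  turn: [-0.017, -0.035, -0.035]

```text
time_s: 26.1
tcp_pos: [623.2, 76.6, 89.8]
orientation: [[0.69, -0.01, -0.724], [0.724, -0.004, 0.69], [-0.01, -1.0, 0.004]]
ft_force: [-7.7, -5.6, 5.3]
gripper_width: 0.4
```

Request:
servo_tool:
  slide:
    - [0.1, 0, -0.03]
    - [0.2, 0, -0.06]
    - [0.2, 0, -0.06]
  turn: [-0.017, -0.035, -0.035]

```text
time_s: 26.48
tcp_pos: [624.6, 77.2, 89.8]
orientation: [[0.664, -0.011, -0.747], [0.747, -0.005, 0.664], [-0.011, -1.0, 0.005]]
ft_force: [-9.9, -5.8, 7.0]
gripper_width: 0.1
```

Request:
servo_tool:
  slide:
    - [0.1, 0, -0.03]
    - [0.2, 0, -0.06]
    - [0.2, 0, -0.06]
  turn: [-0.017, -0.035, -0.035]

```text
time_s: 26.85
tcp_pos: [625.9, 77.9, 89.8]
orientation: [[0.638, -0.012, -0.77], [0.77, -0.006, 0.638], [-0.012, -1.0, 0.006]]
ft_force: [-9.5, -6.9, 6.7]
gripper_width: 0.3
```

Request:
servo_tool:
  slide:
    - [0.1, 0, -0.02]
    - [0.2, 0, -0.04]
    - [0.2, 0, -0.04]
  turn: [-0.017, -0.035, -0.035]

```text
time_s: 27.22
tcp_pos: [627.2, 78.6, 89.8]
orientation: [[0.611, -0.013, -0.792], [0.792, -0.006, 0.611], [-0.013, -1.0, 0.006]]
ft_force: [-10.3, -7.9, 6.7]
gripper_width: 0.7
```

Request:
servo_tool:
  slide:
    - [0.1, 0, -0.02]
    - [0.2, 0, -0.04]
    - [0.2, 0, -0.04]
  turn: [-0.017, -0.035, -0.035]

```text
time_s: 27.6
tcp_pos: [628.4, 79.3, 89.8]
orientation: [[0.583, -0.014, -0.812], [0.812, -0.007, 0.583], [-0.014, -1.0, 0.007]]
ft_force: [-10.3, -10.7, 7.5]
gripper_width: 0.7
```

```bash
python3 - <<'E'
from h import *
o=get_obs();p=np.array(o['tcp_pos'])[:2]-HUB;R=np.array(o['orientation']);f=np.array(o['ft_force']);print(p,np.linalg.norm(p),np.degrees(np.arctan2(p[1],p[0]))%360,'tool-frame force',R.T@f,np.linalg.norm(f),R.T@np.array(o['torque']),o['q'])
E
```

```text
[ 35. -52.] 62.68077035116678 303.9780626639119 tool-frame force [-14.8  -7.3   2.2] 16.6341728193078 [0.8 0.1 3.9] [ 0.4  0.5 -0.1  0.  -0.9 -1. ]
```

```bash
python3 - <<'E'
from h import *
np.set_printoptions(precision=3,suppress=True)
A=[]
for i in range(6):
    o=get_obs();R=np.array(o['orientation']);A.append(np.r_[R.T@np.array(o['ft_force']),R.T@np.array(o['torque'])])
    grab_frame("scene")
A=np.array(A);print(A);print(A.mean(0))
f=A.mean(0)
# ccw torque about hub from sensor: contact along tool z (=-u): tau_y = z*Fx - x*Fz
print('contact z offset mm (x=+9.5)',1e3*(f[4]+.0095*f[2])/f[0], o['tcp_pos'],o['time_s'])
E
```

```text
[[-14.791  -7.295   2.165   0.8     0.094   3.898]
 [-14.018  -7.616   3.568   0.794   0.151   3.821]
 [-13.342  -7.652   3.223   0.789   0.148   3.859]
 [-14.724  -6.733   3.599   0.795   0.093   3.822]
 [-14.358  -7.195   2.952   0.785   0.046   3.851]
 [-14.811  -6.883   2.643   0.782   0.105   3.805]]
[-14.341  -7.229   3.025   0.791   0.106   3.843]
contact z offset mm (x=+9.5) -9.397217970930756 [628.425  79.339  89.789] 27.85
```

The torque about the wheel's axis comes out at 0.91–1.01 N·m, i.e. 15–17 N at 60 mm. That is in the snug band, so I'll stop, back off, and lift away.

Request:
servo_tool:
  slide:
    - [-0.5, 0, 0]
    - [-1, 0, 0]
    - [-1.6, 0, 0]
    - [-1.8, 0, 0]
    - [-1.8, -2, 0]
    - [-1.8, -5, 0]
    - [-1.8, -9, 0]
    - [-1.8, -13, 0]
    - [-1.8, -16, 0]
    - [-1.8, -18, 0]
    - [-4, -19, 2]
    - [-8, -20, 4]
    - [-12, -20, 6]
    - [-15, -20, 8]
    - [-16, -20, 9]
    - [-16, -20, 9]
  turn: [0, 0, 0, 0, 0, 0, 0, 0, 0, 0, 0, 0, 0, 0, 0, 0]

```text
time_s: 29.9
tcp_pos: [468.0, 6.4, 291.1]
orientation: [[0.581, 0.003, -0.814], [0.814, 0.001, 0.581], [0.002, -1.0, -0.002]]
ft_force: [0.4, 0.9, -0.2]
gripper_width: 0.6
```

```bash
python3 - <<'E'
from h import *
o=get_obs();print(o['time_s'],o['tcp_pos'],o['ft_force'],o['torque'])
a=grab_frame("scene");b=grab_frame("top")
cv2.imwrite('pics/c9.png',cv2.convertScaleAbs(np.vstack([cv2.resize(a[150:250,195:355],(640,400),interpolation=cv2.INTER_CUBIC)[:370],cv2.resize(b[130:220,150:400],(640,230),interpolation=cv2.INTER_CUBIC)]),alpha=1.4))
uv,n,m=color(a,(5,150,100),(20,255,255),(310,175),60);print('orange',bp("scene",uv,118),n)
E
```

```text
29.9 [468.    6.4 291.1] [ 0.4  0.9 -0.2] [ 0.  0. -0.]
orange [507.6 151.3 118. ] 16
```

View pics/c9.png

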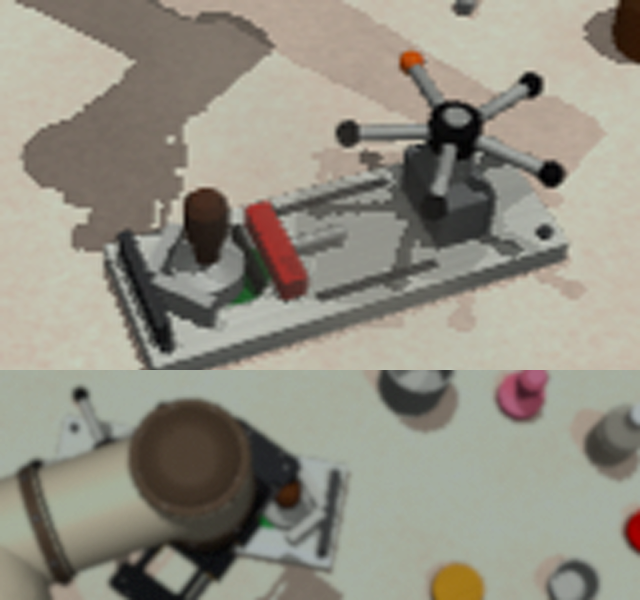

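The robot touches nothing, and the tamper stands upright in the V with the pad on its base (handle top (207,200), jaw (275,250)). The balls are at (411,62), (531,85), (551,174), (435,205) and (347,133). I'll check whether the wheel sprang back on release.

```bash
python3 - <<'E'
from h import *
from scipy.optimize import least_squares
def fit(uvs,th0):
    f=lambda v:np.concatenate([proj("scene",(v[0]+82*np.cos(v[2]+k*2*np.pi/5),v[1]+82*np.sin(v[2]+k*2*np.pi/5),118))-uv for k,uv in enumerate(uvs)])
    s=least_squares(f,[594,132,th0]);print(s.x[:2],np.degrees(s.x[2]),'rms px',np.sqrt(np.mean(s.fun**2)));return s.x
S=1.5625
# ccw order from orange
a=fit(np.array([(522,298),(508,265),(460,261),(441,291),(481,317)])/S,.6)
n=fit(np.array([(411,62),(347,133),(435,205),(551,174),(531,85)])/4+[195,150],2.9)
c6=np.array([(407,66)])/3.2+[200,150]
d=bp("scene",c6[0],118)[:2]-(a[:2]+n[:2])/2;print('mid',np.degrees(np.arctan2(d[1],d[0])))
# jaw
for f in ('pics/scene0.png',None):
    im=cv2.imread(f) if f else grab_frame("scene")
    uv,k,m=color(im,(0,130,50),(6,255,255),(275,208) if f else (264,210),25);print('jaw',bp("scene",uv,45),k)
E
```

```text
[595.1 132.9] 34.51662810270311 rms px 0.2885191943686252
[593.9 133.8] 170.00413315424808 rms px 0.18709242159968742
mid 100.22662620416321
jaw [574.1  26.3  45. ] 120
jaw [571.1 -13.3  45. ] 152
```

```bash
python3 -c "
from station import *
o=get_obs();print(o['time_s'],o['ft_force']);print(job_done())"
```

```text
30.05 [ 0.63164177 -1.59653073 -0.62118353]
the job is handed in; nothing more can be done
None
```

The job is handed in at about 30 s of the 72 s allowed. The tamper stands upright in the V backstop, and I believe it is gripped snugly. I did not confirm the hold after letting go of the wheel.

- **Tamper:** I picked it by the handle, stood it on the green disc and released it. The wrist force showed its weight had come off before I opened the fingers.
- **Wheel:** I pushed two spokes round counter-clockwise with shut fingers, about 135° in all. The drag was about 6 N while the wheel turned freely. It then rose steadily over the last 8° or so to about 14–15 N on the spoke. From the measured force and moment that is about 15–17 N at 60 mm, inside the snug range. The highest wrist force I read was under 17 N.
- **Last look:** The pad is at the tamper's base, the hand is clear of everything, and the bystanders that show in the last crops look unmoved. The espresso cup, the jar and the spoon were not re-checked.
- **One check that disagreed:** After I released the wheel, the ball positions in the image put it a few degrees back from where the finger had held it. The camera is only good to about 2–3° here. A small spring-back to the wheel's friction limit would explain part of it. I did not push again to test it.

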